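# Bring the shaker tin from the railed shelf to the scale

### The job

We are weighing the opened spices for the stock count: take the round shaker tin with the domed top off the small railed shelf, lifting it straight up until it is clear of the wire front rail and only then drawing it straight out forward over that rail, without hitting the rail. Set it down gently, upright and in the middle of the scale's steel plate, and let go. Keep the tin upright all the way and leave the other goods on the shelf where they stand.

Things in the scene. Friction and masses are not known exactly. Their poses are not given: they have to be found in the camera images.
- tin_center (a point): the shaker tin: round, bare metal, no label, 58 mm diameter, 125 mm tall: straight side to 100 mm, then a 54 mm wide screw lid with a shallow holed dome; 0.3 to 0.6 kg. This point is its centre, 62.5 mm above its underside; z along its axis. It stands on the shelf's deck in one of three places side by side (about 120 mm apart), its centre 77 to 102 mm behind the front rail
- shelf: the small railed counter shelf, fixed: cream steel deck 260 mm deep (x), 400 mm wide (y), open in front, sheet-steel ends and back. Origin at the table under the deck's middle; +x to its back, -x to its front (where the front rail stands), z up. Deck top 100 mm, ends and back 163 mm above the table. Stands left or right, turned up to about 17 degrees; 50 mm high cartons lie on it at the back
- rail: the wire front rail, fixed along the front edge of the shelf's deck (a wire fence, 5 mm thick, running along the shelf's y for 384 mm). Origin at deck height at the middle of its length, 122 mm in front of (-x of) the shelf's origin; axes as the shelf's
- rail_top (a point): the middle of the rail's top edge, 65 mm above the deck and 165 mm above the table; axes as the shelf's (+x to the back of the shelf, y along the rail)
- plate_top (a point): the centre of the upper face of the scale's steel plate, 60 mm above the table; plate 170 mm (x) by 184 mm (y), flat, nothing stands above it; axes as the scale's (-x towards its display panel). The scale is fixed to the table, on the other side from the shelf
- plate (a joint): how far the scale's plate is pressed down, in m: 0 empty, sprung (3000 N/m, so about 1 to 2 mm under the tin), end stop at 0.010; more than 0.008 means the scale is overloaded
- can_center (a point): a round food can with a paper label, 73 mm diameter, 108 mm tall, flat top, standing on the shelf beside the tin; this point is its centre, 54 mm up. Leave it
- squaretin_center (a point): a square tin with a paper label, 60 x 60 mm, 108 mm to its shoulder, with a 42 mm round black cap, 122 mm in all, standing on the shelf beside the tin; this point is 61 mm up. Leave it
Things that resemble listed ones, but are neither listed nor needed, are in the scene too. What is shaped like the part that bears tin_center but yellow is not meant.

How it is judged:
On the way, in this order (a step that is already met when the one before it is completed fails the run):
1. the tin is lifted clear of the rail's top while it is still wholly behind the rail (z of tin_center in the frame of rail_top above 0.0625 m and x of tin_center in the frame of rail_top between 0.03 and 0.22 m and y of tin_center in the frame of rail_top between -0.2 and 0.2 m), for 0.05 s.
2. the tin is drawn forward above the rail, out between the shelf's two ends, until its centre has passed the rail (z of tin_center in the frame of rail_top above 0.06 m and x of tin_center in the frame of rail_top between -0.2 and -0.005 m and y of tin_center in the frame of rail_top between -0.23 and 0.23 m), for 0.02 s.
At the end, for the whole second after the job is handed in: The tin stands upright (within 0.08 rad) and at rest on the scale's plate, its centre within 45 mm of the plate's centre along each side, the plate pressed down by its weight; the can and the square tin are within 30 mm of where they stood (x of tin_center in the frame of plate_top between -0.045 and 0.045 m and y of tin_center in the frame of plate_top between -0.045 and 0.045 m and z of tin_center in the frame of plate_top between 0.058 and 0.067 m and angle between tin_center's own z axis and vertical below 0.08 rad and value of joint plate above 0.0004 m and distance of each of can_center, squaretin_center from where it was at the start of the episode below 0.03 m and linear speed of tin below 0.02 m/s); the robot touches nothing.
It fails at once if the tin hits or drags on the front rail (more than 8 N) (contact force between tin and rail above 8 N).
It fails at once if the tin is tipped more than 0.5 rad (angle between tin_center's own z axis and vertical above 0.5 rad).
It fails at once if the scale is overloaded or the tin dropped on it: plate pressed down more than 8 mm (value of joint plate above 0.008 m).
It fails at once if a neighbour on the shelf is pushed more than 40 mm or knocked over (distance of any of can_center, squaretin_center from where it was at the start of the episode above 0.04 m).
It also fails if it takes over 51 s, if anything falls off the work surface, if the arm or the gripper's body presses on something with over 40 N, if the wrist force passes 120 N, or if a joint passes its speed limit or range.

### The arm

A 6-joint arm with a two-finger parallel gripper is mounted at the origin on the work surface. World frame = base frame: x ahead of the robot, y to its left, z up, the work surface at z = 0. Lengths are in m, angles in rad, forces in N, time in s.
With the tool pointing down it reaches from about 0.35 to 0.875 m from the base axis. Payload 4.2 kg.
Tool frame: the origin (TCP) lies between the finger pads; the fingertips stand 22 mm ahead of it and the grasp point (between the pads) lies 3 mm ahead of it; z points along the fingers, y is the direction in which the jaws open and shut (so a half turn about z gives the same grasp; the last joint's range is limited). The gripper opens to 85 mm and grips with 20 to 120 N. Pads are 22 mm wide; open, the fingers measure 114 mm over their backs; the gripper's body (76 mm by 85 mm) begins 54 mm behind the grasp point. The pads swing forward as they close: fully open they stand 13 mm farther back than shut.
Start: joints at [-1.053, 0.385, 0.008, 0, -1.194, -0.259], TCP at [0.16, -0.604, 0.253] pointing down, gripper open.
Joint ranges: [-3.14, 3.14], [-1.21, 2.06], [-1.07, 1.41], [-3.16, 2.05], [-2.99, -0.16], [-3.1, 3.1]. Speed limits (rad/s): [2.79, 2.79, 3.14, 3.14, 3.14, 3.14].

### API

Orientations are given as a 3x3 rotation matrix whose columns are the frame's x, y, z axes.
In Python, from rig import env, viewer, workorder gives the robot as it stands.
- The arm moves only by the shell command python3 -m inch 'ROWS' [FORCE]. ROWS is JSON, a list of rows, each an object with "slide": the shift along the world's x, y, z in cm, a list of three; "dr": the turn, a rotation vector about the world's x, y, z in units of 5 degrees (1.0 is 5 degrees), a list of three; "claw": the opening, from 0 (shut) to 1 (fully open). A call has 1 to 8 rows; each row shifts and turns the commanded pose from where the row before left it; what a row does not reach is not made up. A row lasts 1/10 s, in which the tool goes at most 50 mm and 8.59 degrees, less where a joint would pass 70% of its speed; a pose out of reach is approached as far as the arm can. A call with a gripper value outside its range is refused whole. The fingers move at their own pace and stop on an object; FORCE is the grip in N (left out, the last holds). Time passes only in rows, so rows that do not move let the fingers close. It gives the time, the measured TCP pose, the force and the opening at its end, in the units of the state.
- env.read_state(): the state, without advancing time (a new reading comes with each control period).
- viewer.snapshot(name): name is "scene" or "side" or "wrist"; returns the picture (420x560x3 uint8, red, green, blue); there is no depth.
- viewer.camera_info(name): a dict with "K" (3x3 intrinsics, pixels), "extrinsics" (4x4, takes a point from camera to world coordinates); the wrist camera has in their place "hand_eye" (4x4, takes a point from camera to tool coordinates, whose origin is the TCP and whose axes are the flange's). Camera axes: x right, y down, z forward; pixel columns grow to the right and rows downward; lengths in m; the calibration is good to about 2 mm. A picture is of the moment at which its call begins: read the wrist's pose just before it. camera_info takes no time and is no camera call.
- workorder.finish_job(): hands the job in, once; it reports no verdict.
The state is a dict: "clock": time; "qpos": joint angles; "joint_velocities": joint speeds; "joint_efforts": joint torques, N m; "tcp_pos": TCP position; "ee_rot": TCP orientation; "ft_force": force on the tool from outside, world axes, zero at the start; "moment": the same for the moment, N m; "opening": finger opening in m.
Only numpy, scipy, OpenCV 4.12 (cv2) and the standard library are available. Lean on these libraries where they do the work, as an engineer would, in place of code of your own. Each camera call takes 0.05 s, during which the arm holds its last target.

## Working session

There is one attempt and no reset: what is moved stays moved. The work goes in short steps, Python scripts to look and compute and a shell command to move; the robot and the scene stay as the last step left them, time stands still between calls to the robot, and variables do not carry over. Pictures are saved under pics/ and viewed, and the job is handed in when it is done.

```bash
ls; mkdir -p pics
python3 - <<'E'
from rig import env, viewer
import cv2,numpy as np
np.set_printoptions(precision=4,suppress=True)
s=env.read_state();print(s)
for n in ["scene","side","wrist"]:
    im=viewer.snapshot(n);cv2.imwrite(f"pics/{n}0.png",im[:,:,::-1]);print(n,viewer.camera_info(n))
E
```

```text
pics
{'clock': 0.0, 'qpos': array([-1.0534,  0.3856,  0.0066, -0.0005, -1.194 , -0.2586]), 'joint_velocities': array([-0.0003,  0.0009,  0.0009, -0.001 , -0.0004, -0.0004]), 'joint_efforts': array([  0.0005, -39.2291,  18.8406,   4.1864,  -0.0046,   0.    ]), 'tcp_pos': array([ 0.1598, -0.6037,  0.2522]), 'ee_rot': array([[-0.9668, -0.2557, -0.0007],
       [-0.2557,  0.9667,  0.0021],
       [ 0.0001,  0.0022, -1.    ]]), 'ft_force': array([ 0.3496,  0.2629, -0.4553]), 'moment': array([0.0311, 0.0027, 0.0023]), 'opening': 0.08561158075451325}
scene {'K': array([[405.7022,   0.    , 277.8142],
       [  0.    , 405.7022, 198.3681],
       [  0.    ,   0.    ,   1.    ]]), 'extrinsics': array([[-0.2819,  0.7533, -0.5942,  1.1141],
       [ 0.9593,  0.2115, -0.187 ,  0.1596],
       [-0.0152, -0.6228, -0.7822,  0.9703],
       [ 0.    ,  0.    ,  0.    ,  1.    ]])}
side {'K': array([[384.4408,   0.    , 276.7138],
       [  0.    , 384.4408, 207.9314],
       [  0.    ,   0.    ,   1.    ]]), 'extrinsics': array([[-0.6729, -0.3617,  0.6452, -0.1423],
       [-0.7394,  0.3037, -0.6009,  0.5675],
       [ 0.0213, -0.8814, -0.4718,  0.6054],
       [ 0.    ,  0.    ,  0.    ,  1.    ]])}
wrist {'K': array([[323.6343,   0.    , 281.1106],
       [  0.    , 323.6343, 207.8792],
       [  0.    ,   0.    ,   1.    ]]), 'hand_eye': array([[-0.0003, -0.9489, -0.3156,  0.0806],
       [ 1.    , -0.0001, -0.0007,  0.0006],
       [ 0.0007, -0.3156,  0.9489, -0.1204],
       [ 0.    ,  0.    ,  0.    ,  1.    ]])}
```

View pics/scene0.png

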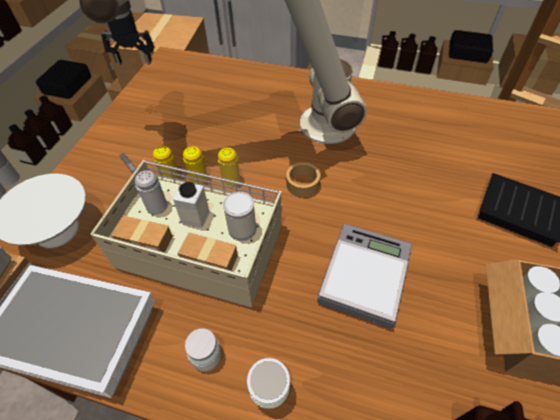

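View pics/side0.png

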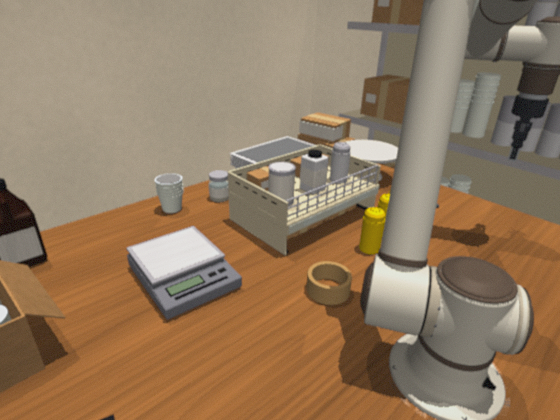

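View pics/wrist0.png

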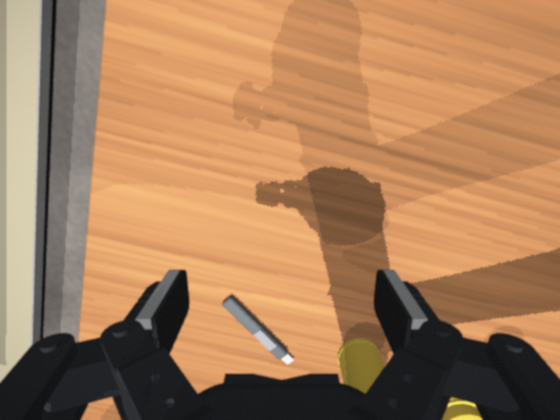

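The scene shows the shelf (95-280, 160-305), with the rail on its far side facing the robot. These could be taken for the tin:
- (148,190): a bare metal shaker with a domed top.
- (190,203): the square tin with a black cap.
- (240,215): the can with a flat top.
- (163,160), (193,162), (228,165): yellow shakers on the table.
- (203,350): a jar on the table.
- (268,383): a cup on the table.

By the description it is the one at (148,190). I'll check it in close crops.

Run:
```python
import cv2,numpy as np
a=cv2.imread('pics/scene0.png')[140:310,85:295];b=cv2.imread('pics/side0.png')[130:250,220:390]
cv2.imwrite('pics/c1.png',cv2.resize(a,None,fx=3.5,fy=3.5,interpolation=cv2.INTER_CUBIC))
cv2.imwrite('pics/c2.png',cv2.resize(b,None,fx=4.5,fy=4.5,interpolation=cv2.INTER_CUBIC))
c=cv2.imread('pics/scene0.png')[215:335,305:425]
cv2.imwrite('pics/c3.png',cv2.resize(c,None,fx=4.5,fy=4.5,interpolation=cv2.INTER_CUBIC))
```

```text
(no output)
```

View pics/c1.png

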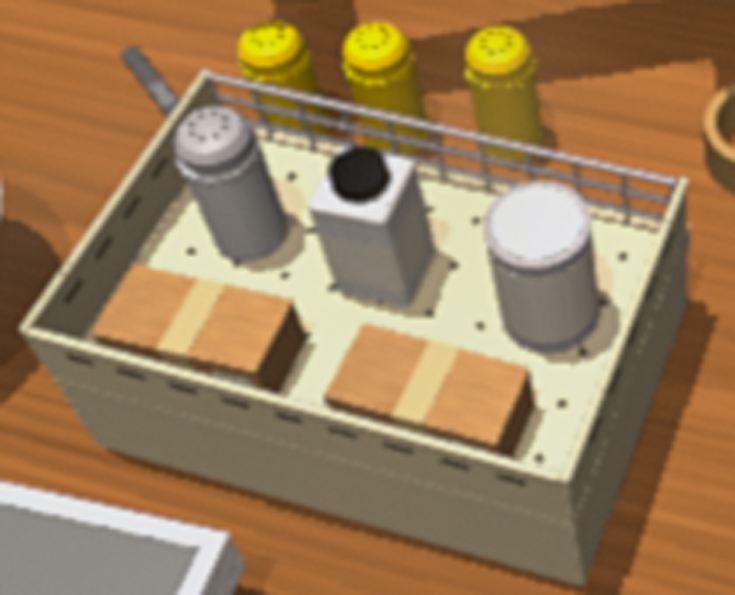

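View pics/c2.png

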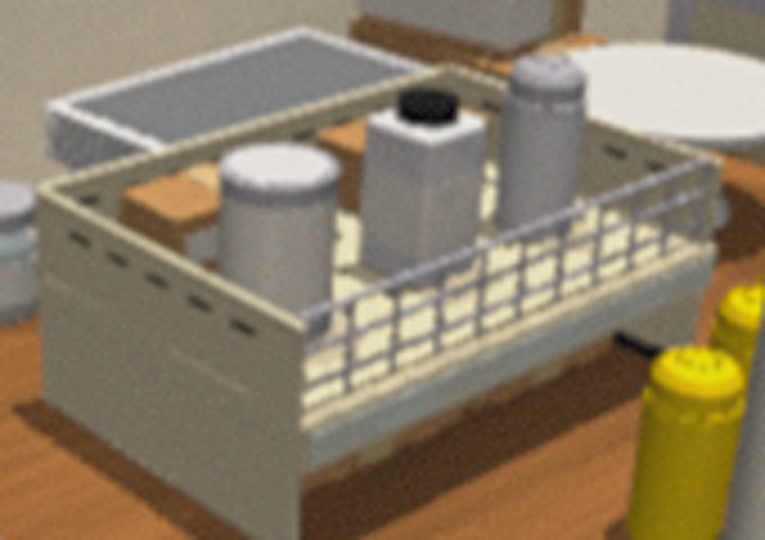

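View pics/c3.png

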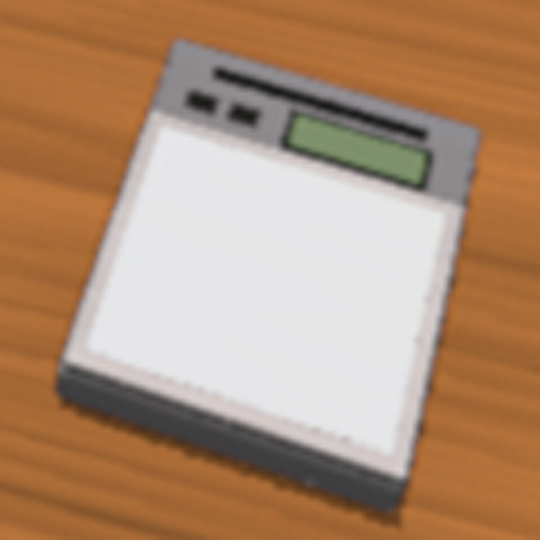

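The crop confirms it: a bare metal shaker with a holed dome at scene (145,176), in the rail's -y end slot. Next I'll triangulate it.

```bash
cat > h.py <<'E'
import numpy as np
from rig import viewer
np.set_printoptions(precision=4,suppress=True)
def ray(cam,px,T=None):
    c=viewer.camera_info(cam);E=c['extrinsics'] if T is None else T@c['hand_eye']
    d=E[:3,:3]@np.linalg.inv(c['K'])@np.r_[px,1.];return E[:3,3],d/np.linalg.norm(d)
def onz(cam,px,z,T=None):
    o,d=ray(cam,px,T);return o+d*(z-o[2])/d[2]
def tri(r):
    A=sum(np.eye(3)-np.outer(d,d) for o,d in r);b=sum((np.eye(3)-np.outer(d,d))@o for o,d in r)
    p=np.linalg.solve(A,b);return p,[np.linalg.norm((np.eye(3)-np.outer(d,d))@(p-o)) for o,d in r]
E
python3 - <<'E'
from h import *
A=lambda x,y:(85+x/3.5,140+y/3.5); B=lambda x,y:(220+x/4.5,130+y/4.5); C=lambda x,y:(305+x/4.5,215+y/4.5)
t=lambda a,b,n:print(n,*tri([ray('scene',a),ray('side',b)]))
t(A(209,124),B(551,70),'dome')
t(A(358,172),B(430,100),'cap'); t(A(540,222),B(281,162),'cantop')
t(A(685,182),B(303,323),'railcornR'); t(A(205,73),B(715,160),'railcornL'); t(A(25,328),B(450,68),'backL');t(A(575,482),B(42,188),'backR')
for n,p in dict(fl=(205,73),fr=(685,182),br=(575,482),bl=(25,328)).items(): print(n,onz('scene',A(*p),.163))
print('dome',onz('scene',A(209,124),.223))
P=[onz('scene',C(*p),.06) for p in [(150,110),(465,200),(405,478),(62,362)]];print(np.array(P),np.mean(P,0))
for i in range(4):print(np.linalg.norm(P[i]-P[i-1]))
E
```

```text
dome [ 0.5618 -0.3615  0.2169] [np.float64(0.00045188545854593946), np.float64(0.00045188545854590715)]
cap [ 0.5708 -0.2436  0.2168] [np.float64(0.003334886907772117), np.float64(0.0033348869077720173)]
cantop [ 0.5712 -0.1104  0.2073] [np.float64(0.0037323877201332835), np.float64(0.0037323877201333308)]
railcornR [ 0.4729 -0.0366  0.1599] [np.float64(0.004233276116730532), np.float64(0.004233276116730551)]
railcornL [ 0.4689 -0.4332  0.1591] [np.float64(0.0019631836979062747), np.float64(0.0019631836979062817)]
backL [ 0.7211 -0.438   0.1576] [np.float64(0.002076714530945512), np.float64(0.0020767145309456185)]
backR [ 0.7261 -0.0383  0.1581] [np.float64(0.00671755168310548), np.float64(0.006717551683105459)]
fl [ 0.4739 -0.4282  0.163 ]
fr [ 0.4787 -0.0321  0.163 ]
br [ 0.7322 -0.0309  0.163 ]
bl [ 0.7252 -0.4317  0.163 ]
dome [ 0.5659 -0.3577  0.223 ]
[[0.5126 0.1355 0.06  ]
 [0.5235 0.3182 0.06  ]
 [0.6963 0.3035 0.06  ]
 [0.6823 0.121  0.06  ]] [0.6037 0.2196 0.06  ]
0.17029720084461825
0.18305614676404006
0.1734680773900106
0.18299317688173614
```

Run:
```python
import cv2
b=cv2.imread('pics/side0.png')[220:320,115:255]
cv2.imwrite('pics/c4.png',cv2.resize(b,None,fx=5,fy=5,interpolation=cv2.INTER_CUBIC))
```

```text
(no output)
```

View pics/c4.png

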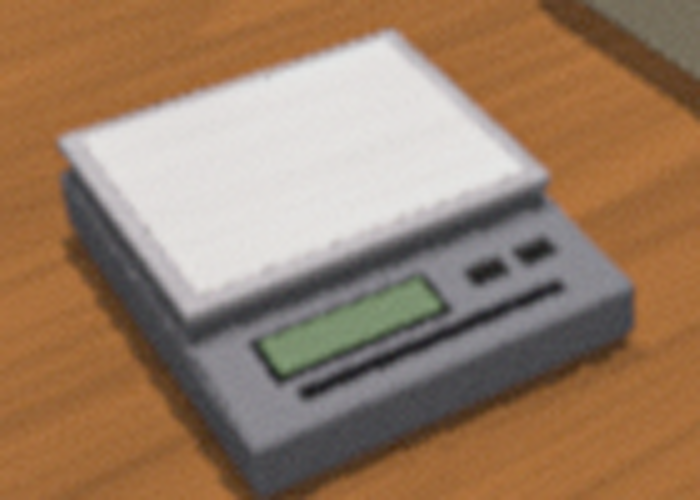

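```bash
python3 - <<'E'
from h import *
C=lambda x,y:(305+x/4.5,215+y/4.5); D=lambda x,y:(115+x/5,220+y/5)
q=[]
for a,b in [((150,110),(548,178)),((465,200),(190,312)),((405,478),(62,140)),((62,362),(398,33))]:
    r=tri([ray('scene',C(*a)),ray('side',D(*b))]);print(*r, onz('side',D(*b),.06));q.append(r[0])
print(np.mean(q,0))
E
python3 -m inch '[{"slide":[2,1,1.5],"dr":[0,0,1],"claw":1},{"slide":[3.2,1.9,1.3],"dr":[0,0,1.6],"claw":1},{"slide":[3.2,1.9,1.3],"dr":[0,0,1.6],"claw":1},{"slide":[3.2,1.9,1.3],"dr":[0,0,1.6],"claw":1},{"slide":[3.2,1.9,1.3],"dr":[0,0,1.6],"claw":1},{"slide":[3.2,1.9,1.3],"dr":[0,0,1.6],"claw":1},{"slide":[3.2,1.9,1.3],"dr":[0,0,1.6],"claw":1},{"slide":[3.2,1.9,1.3],"dr":[0,0,1.6],"claw":1}]'
```

```text
[0.5088 0.1337 0.0557] [np.float64(0.0018036634279170987), np.float64(0.0018036634279171239)] [0.5036 0.1351 0.06  ]
[0.5228 0.3153 0.0606] [np.float64(0.0030024621327375796), np.float64(0.00300246213273759)] [0.5227 0.3121 0.06  ]
[0.6933 0.3004 0.0562] [np.float64(0.003903661455308907), np.float64(0.0039036614553088463)] [0.6863 0.2986 0.06  ]
[0.6775 0.117  0.0538] [np.float64(0.004086640157628867), np.float64(0.004086640157628935)] [0.6681 0.1177 0.06  ]
[0.6006 0.2166 0.0566]
clock: 0.95
tcp_pos: [0.405, -0.46, 0.3596]
ee_rot: [[-0.239, -0.971, -0.0], [-0.971, 0.239, 0.0], [-0.0, 0.0, -1.0]]
ft_force: [-0.3, 0.3, -0.3]
opening: 0.0853
```

```bash
python3 -m inch '[{"slide":[3,2,0],"dr":[0,0,1],"claw":1},{"slide":[4,2.5,0],"dr":[0,0,1],"claw":1},{"slide":[4,2.5,0],"dr":[0,0,0.6],"claw":1},{"slide":[3,2,0],"dr":[0,0,0],"claw":1},{"slide":[1.5,0.5,0],"dr":[0,0,0],"claw":1},{"slide":[0,0,0],"dr":[0,0,0],"claw":1}]'
python3 - <<'E'
from rig import env,viewer
import cv2,numpy as np
s=env.read_state();im=viewer.snapshot('wrist')
np.savez('w1.npz',p=s['tcp_pos'],R=s['ee_rot']);cv2.imwrite('pics/w1.png',im[:,:,::-1]);print(s['tcp_pos'],s['ee_rot'])
E
```

```text
clock: 1.55
tcp_pos: [0.5606, -0.365, 0.3578]
ee_rot: [[-0.018, -1.0, -0.002], [-1.0, 0.018, 0.001], [-0.001, 0.002, -1.0]]
ft_force: [0.5, -0.8, -0.1]
opening: 0.0858
[ 0.5606231  -0.36501962  0.35781019] [[-1.79975970e-02 -9.99836535e-01 -1.72895411e-03]
 [-9.99837637e-01  1.79960288e-02  9.18329743e-04]
 [-8.87065320e-04  1.74520112e-03 -9.99998084e-01]]
```

View pics/w1.png

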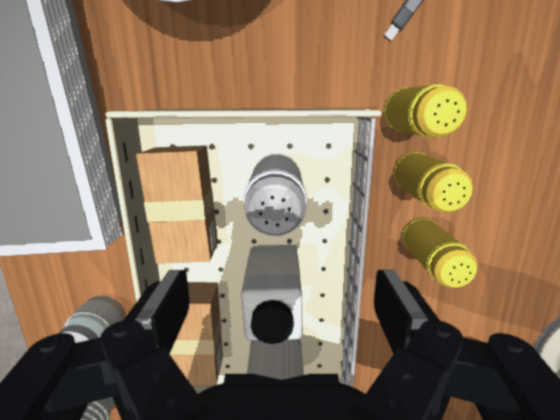

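The wrist view shows the tin's lid at (275,205), the square tin's black cap at (272,320), the rail along x≈370 to 352, and the end wall along the top at row 113. The space fore and aft of the tin is clear, so I'll close the jaws along x.

Run:
```python
from h import *
import cv2
im=cv2.imread('pics/w1.png');cv2.imwrite('pics/w1c.png',cv2.resize(im[100:250,220:400],None,fx=4,fy=4,interpolation=cv2.INTER_CUBIC))
d=np.load('w1.npz');T=np.eye(4);T[:3,:3]=d['R'];T[:3,3]=d['p']
print('lid rim',onz('wrist',(275,203),.215,T),'dome',onz('wrist',(275,209),.223,T))
A=(85+209/3.5,140+124/3.5);B=(220+551/4.5,130+70/4.5)
print(tri([ray('wrist',(275,209),T),ray('scene',A),ray('side',B)]),tri([ray('wrist',(275,209),T),ray('scene',A)]))
for p in [(378,112),(374,118),(366,200),(352,380),(108,116)]:print(p,onz('wrist',p,.165,T))
```

```text
lid rim [ 0.5661 -0.3625  0.215 ] dome [ 0.566  -0.3598  0.223 ]
(array([ 0.5636, -0.3598,  0.2182]), [np.float64(0.00302368531087873), np.float64(0.0012159724671321635), np.float64(0.0025858500295933523)]) (array([ 0.5655, -0.3589,  0.2217]), [np.float64(0.0006653986819708549), np.float64(0.0006653986819708147)])
(378, 112) [ 0.4696 -0.4335  0.165 ]
(374, 118) [ 0.4729 -0.4282  0.165 ]
(366, 200) [ 0.4752 -0.3482  0.165 ]
(352, 380) [ 0.4776 -0.1152  0.165 ]
(108, 116) [ 0.7208 -0.4345  0.165 ]
```

View pics/w1c.png

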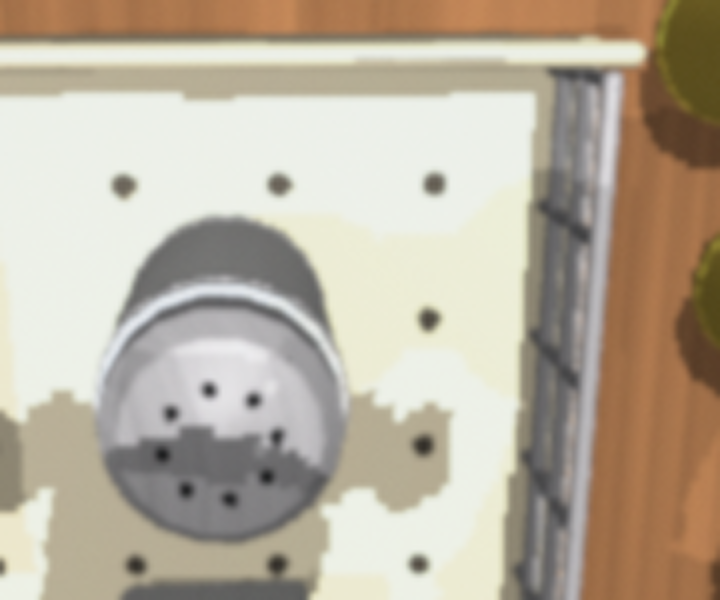

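```bash
python3 -m inch '[{"slide":[0.5,0.5,-1],"dr":[0,0,0],"claw":1},{"slide":[0,0,-3],"dr":[0,0,0],"claw":1},{"slide":[0,0,-3],"dr":[0,0,0],"claw":1},{"slide":[0,0,-2],"dr":[0,0,0],"claw":1},{"slide":[0,0,0],"dr":[0,0,0],"claw":1}]'
python3 - <<'E'
from rig import env,viewer
import cv2,numpy as np
s=env.read_state();im=viewer.snapshot('wrist')
np.savez('w2.npz',p=s['tcp_pos'],R=s['ee_rot']);cv2.imwrite('pics/w2.png',im[:,:,::-1]);print(s['tcp_pos'])
E
```

```text
clock: 2.1
tcp_pos: [0.5613, -0.361, 0.2652]
ee_rot: [[-0.023, -1.0, -0.007], [-1.0, 0.023, 0.004], [-0.004, 0.007, -1.0]]
ft_force: [-0.4, 0.3, -0.4]
opening: 0.0853
[ 0.5612896  -0.3609938   0.26517738]
```

View pics/w2.png

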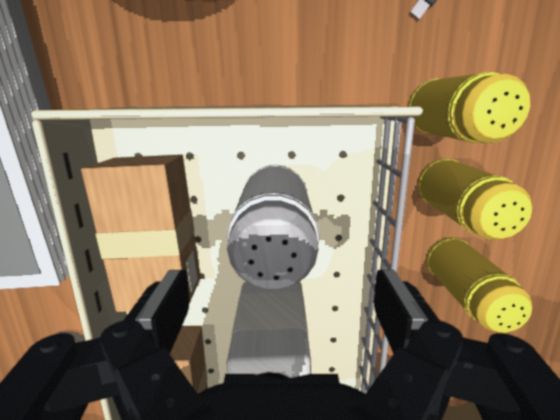

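The lid's hole ring is now at about (270,257), between the jaws. I'll triangulate it across the two wrist views.

Run:
```python
from h import *
from rig import env
def L(f):
    d=np.load(f);T=np.eye(4);T[:3,:3]=d['R'];T[:3,3]=d['p'];return T
T1,T2=L('w1.npz'),L('w2.npz')
print(tri([ray('wrist',(274.8,211),T1),ray('wrist',(270,257),T2)]),onz('wrist',(270,257),.222,T2))
print(onz('wrist',(410,118),.165,T2),onz('wrist',(398,250),.165,T2))
s=env.read_state();print(s['tcp_pos'],s['ee_rot'],s['joint_velocities'])
```

```text
(array([ 0.567 , -0.3572,  0.2204]), [np.float64(0.0007074382143641717), np.float64(0.0007074382143644193)]) [ 0.5676 -0.3581  0.222 ]
[ 0.4746 -0.4281  0.165 ] [ 0.4737 -0.3322  0.165 ]
[ 0.5624 -0.3617  0.2679] [[-0.022  -0.9998 -0.0034]
 [-0.9998  0.022   0.0011]
 [-0.001   0.0034 -1.    ]] [ 0.0047 -0.0262  0.0667  0.0195 -0.0088  0.0012]
```

```bash
python3 -m inch '[{"slide":[0.4,0.2,-1],"dr":[0,0,0],"claw":1},{"slide":[0,0,-2],"dr":[0,0,0],"claw":1},{"slide":[0,0,-2],"dr":[0,0,0],"claw":1},{"slide":[0,0,-2],"dr":[0,0,0],"claw":1},{"slide":[0,0,-1],"dr":[0,0,0],"claw":1},{"slide":[0,0,-0.4],"dr":[0,0,0],"claw":1},{"slide":[0,0,0],"dr":[0,0,0],"claw":1},{"slide":[0,0,0],"dr":[0,0,0],"claw":1}]'
python3 - <<'E'
from rig import env,viewer
import cv2,numpy as np
for n in ['wrist','side']:
    im=viewer.snapshot(n)
    cv2.imwrite(f'pics/g_{n}.png',im[:,:,::-1] if n=='wrist' else cv2.resize(im[90:260,220:420,::-1],None,fx=3.5,fy=3.5))
s=env.read_state();print(s['tcp_pos'],s['ft_force'])
E
```

```text
clock: 2.95
tcp_pos: [0.5686, -0.3595, 0.1867]
ee_rot: [[-0.02, -1.0, 0.002], [-1.0, 0.02, -0.001], [0.001, -0.002, -1.0]]
ft_force: [0.5, -0.4, 0.8]
opening: 0.086
[ 0.56853828 -0.35940756  0.18661495] [-0.57413241  0.73577944 -0.53765739]
```

View pics/g_side.png

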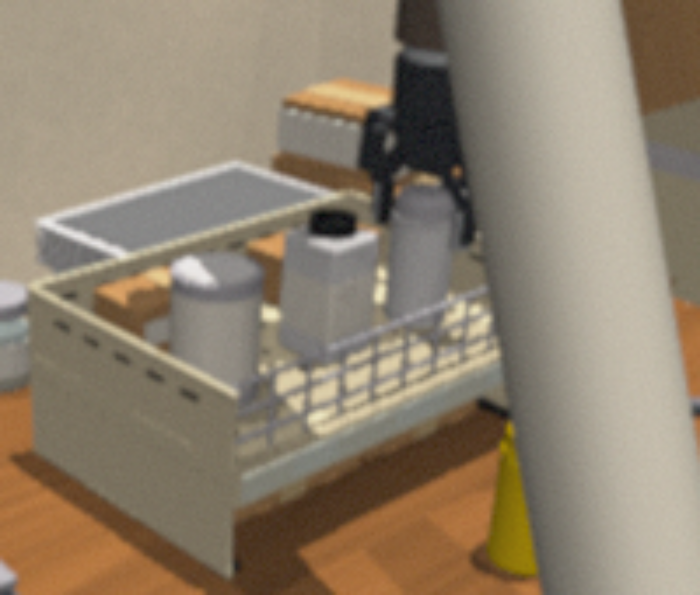

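View pics/g_wrist.png

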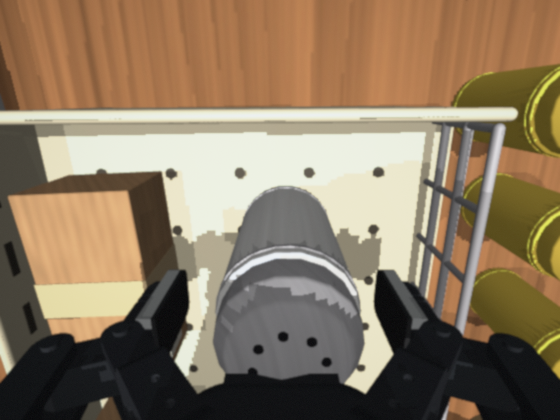

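The lid at about x=289 sits between the jaws, whose middle is at x≈281, so the tin is about 3 mm towards the rail. I'll trim that and close.

```bash
python3 -m inch '[{"slide":[-0.3,0,-0.4],"dr":[0,0,0],"claw":1},{"slide":[0,0,0],"dr":[0,0,0],"claw":1},{"slide":[0,0,0],"dr":[0,0,0],"claw":0.6},{"slide":[0,0,0],"dr":[0,0,0],"claw":0.6},{"slide":[0,0,0],"dr":[0,0,0],"claw":0.4},{"slide":[0,0,0],"dr":[0,0,0],"claw":0.4},{"slide":[0,0,0],"dr":[0,0,0],"claw":0.3},{"slide":[0,0,0],"dr":[0,0,0],"claw":0.2}]' 60
python3 -m inch '[{"slide":[0,0,0],"dr":[0,0,0],"claw":0},{"slide":[0,0,0],"dr":[0,0,0],"claw":0},{"slide":[0,0,0],"dr":[0,0,0],"claw":0},{"slide":[0,0,0],"dr":[0,0,0],"claw":0}]' 60
```

```text
clock: 3.85
tcp_pos: [0.5656, -0.3594, 0.1819]
ee_rot: [[-0.02, -1.0, 0.002], [-1.0, 0.02, -0.001], [0.001, -0.002, -1.0]]
ft_force: [2.2, -0.2, 2.4]
opening: 0.0564
clock: 4.25
tcp_pos: [0.5656, -0.3594, 0.1819]
ee_rot: [[-0.02, -1.0, 0.002], [-1.0, 0.02, -0.001], [0.001, -0.002, -1.0]]
ft_force: [2.9, -0.4, 3.3]
opening: 0.0566
```

The opening of 56.6 mm fits the 58 mm tin. Lifting straight up.

```bash
python3 -m inch '[{"slide":[0,0,0.5],"dr":[0,0,0],"claw":0},{"slide":[0,0,1],"dr":[0,0,0],"claw":0},{"slide":[0,0,1.5],"dr":[0,0,0],"claw":0},{"slide":[0,0,2],"dr":[0,0,0],"claw":0},{"slide":[0,0,2],"dr":[0,0,0],"claw":0},{"slide":[0,0,1.5],"dr":[0,0,0],"claw":0},{"slide":[0,0,1],"dr":[0,0,0],"claw":0},{"slide":[0,0,0.5],"dr":[0,0,0],"claw":0}]'
python3 -m inch '[{"slide":[0,0,0.5],"dr":[0,0,0],"claw":0},{"slide":[0,0,0],"dr":[0,0,0],"claw":0},{"slide":[0,0,0],"dr":[0,0,0],"claw":0}]'
python3 - <<'E'
from rig import env,viewer
import cv2,numpy as np
for n in ['scene','side']:
    im=viewer.snapshot(n)
    cv2.imwrite(f'pics/l_{n}.png',cv2.resize(im[90:290,80:420,::-1],None,fx=2.3,fy=2.3))
s=env.read_state();print(s['tcp_pos'],s['ft_force'],s['opening'])
E
```

```text
clock: 5.05
tcp_pos: [0.5645, -0.359, 0.2816]
ee_rot: [[-0.021, -1.0, -0.001], [-1.0, 0.021, 0.001], [-0.001, 0.001, -1.0]]
ft_force: [0.1, 0.4, -4.4]
opening: 0.0565
clock: 5.35
tcp_pos: [0.5647, -0.3589, 0.2854]
ee_rot: [[-0.021, -1.0, -0.001], [-1.0, 0.021, 0.001], [-0.001, 0.001, -1.0]]
ft_force: [0.2, 0.0, -3.9]
opening: 0.0565
[ 0.56469281 -0.35897883  0.28540892] [-0.02829074 -0.01660108 -4.69630201] 0.056521572070409684
```

View pics/l_side.png

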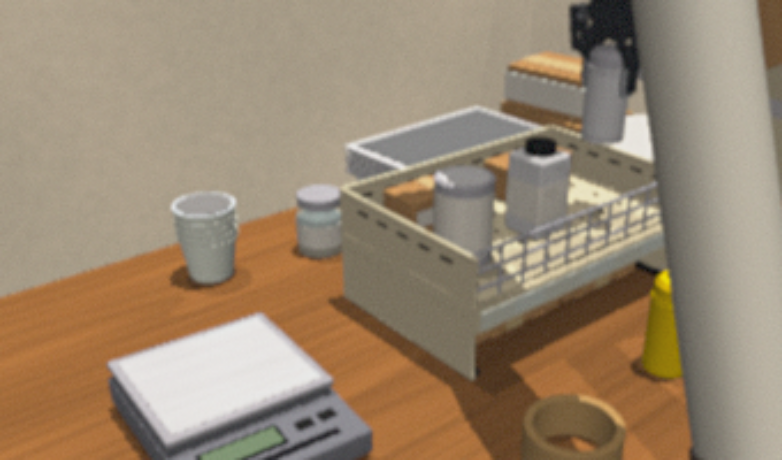

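View pics/l_scene.png

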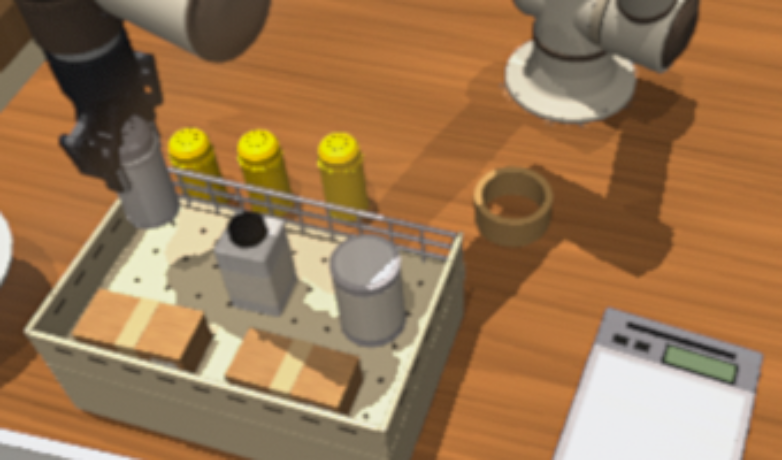

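The tin hangs upright and clear: its base is at about z 0.20 and the rail's top is at 0.165. Drawing it straight forward now.

```bash
python3 -m inch '[{"slide":[-1,0,0.2],"dr":[0,0,0],"claw":0},{"slide":[-2,0,0.2],"dr":[0,0,0],"claw":0},{"slide":[-2.5,0,0.2],"dr":[0,0,0],"claw":0},{"slide":[-2.5,0,0.2],"dr":[0,0,0],"claw":0},{"slide":[-2.5,0,0.2],"dr":[0,0,0],"claw":0},{"slide":[-2.5,0,0],"dr":[0,0,0],"claw":0},{"slide":[-2,0,0],"dr":[0,0,0],"claw":0},{"slide":[-1,0,0],"dr":[0,0,0],"claw":0}]'
python3 -m inch '[{"slide":[0,0,0],"dr":[0,0,0],"claw":0},{"slide":[0,0,0],"dr":[0,0,0],"claw":0},{"slide":[0,1,0],"dr":[0,0,0],"claw":0},{"slide":[0,2,0],"dr":[0,0,0],"claw":0},{"slide":[0,3,0],"dr":[0,0,0],"claw":0},{"slide":[0,3,0],"dr":[0,0,0],"claw":0},{"slide":[0,3,0],"dr":[0,0,0],"claw":0},{"slide":[0,3,0],"dr":[0,0,0],"claw":0}]'
python3 -m inch '[{"slide":[0,3,0],"dr":[0,0,0],"claw":0},{"slide":[0,3,0],"dr":[0,0,0],"claw":0},{"slide":[0,3,0],"dr":[0,0,0],"claw":0},{"slide":[0,3,0],"dr":[0,0,0],"claw":0},{"slide":[0,3,0],"dr":[0,0,0],"claw":0},{"slide":[0,3,0],"dr":[0,0,0],"claw":0},{"slide":[0,2,0],"dr":[0,0,0],"claw":0},{"slide":[0,1,0],"dr":[0,0,0],"claw":0}]'
```

```text
clock: 6.25
tcp_pos: [0.4026, -0.3589, 0.2969]
ee_rot: [[-0.021, -1.0, 0.0], [-1.0, 0.021, 0.0], [-0.0, -0.0, -1.0]]
ft_force: [-0.2, 0.5, -4.3]
opening: 0.0566
clock: 7.05
tcp_pos: [0.4054, -0.2073, 0.2962]
ee_rot: [[-0.02, -1.0, 0.0], [-1.0, 0.02, 0.0], [-0.0, -0.0, -1.0]]
ft_force: [1.1, 0.3, -5.0]
opening: 0.0566
clock: 7.85
tcp_pos: [0.4051, 0.003, 0.2964]
ee_rot: [[-0.017, -1.0, 0.0], [-1.0, 0.017, 0.0], [-0.0, -0.0, -1.0]]
ft_force: [0.3, -0.5, -4.3]
opening: 0.0563
```

```bash
python3 -m inch '[{"slide":[1,1.2,0],"dr":[0,0,0],"claw":0},{"slide":[2,2.2,0],"dr":[0,0,0],"claw":0},{"slide":[2.8,3,0],"dr":[0,0,0],"claw":0},{"slide":[3,3.2,0],"dr":[0,0,0],"claw":0},{"slide":[3,3.2,0],"dr":[0,0,0],"claw":0},{"slide":[3,3.2,0],"dr":[0,0,0],"claw":0},{"slide":[2.5,2.8,0],"dr":[0,0,0],"claw":0},{"slide":[1.5,1.7,0],"dr":[0,0,0],"claw":0}]'
python3 -m inch '[{"slide":[0.6,0.7,-0.5],"dr":[0,0,0],"claw":0},{"slide":[0,0,-1.5],"dr":[0,0,0],"claw":0},{"slide":[0,0,-2],"dr":[0,0,0],"claw":0},{"slide":[0,0,-2],"dr":[0,0,0],"claw":0},{"slide":[0,0,-2],"dr":[0,0,0],"claw":0},{"slide":[0,0,-1],"dr":[0,0,0],"claw":0},{"slide":[0,0,-0.5],"dr":[0,0,0],"claw":0},{"slide":[0,0,0],"dr":[0,0,0],"claw":0}]'
python3 - <<'E'
from rig import env,viewer
import cv2,numpy as np
for n in ['scene','side']:
    im=viewer.snapshot(n)
    c=im[120:340,260:480] if n=='scene' else im[120:340,80:300]
    cv2.imwrite(f'pics/p_{n}.png',cv2.resize(c[:,:,::-1],None,fx=2.7,fy=2.7,interpolation=cv2.INTER_CUBIC))
s=env.read_state();print(s['tcp_pos'],s['ft_force'],s['opening'])
E
```

```text
clock: 8.65
tcp_pos: [0.5956, 0.2081, 0.2944]
ee_rot: [[-0.02, -1.0, -0.001], [-1.0, 0.02, -0.001], [0.001, 0.001, -1.0]]
ft_force: [-0.0, -1.2, -4.6]
opening: 0.0563
clock: 9.45
tcp_pos: [0.5991, 0.2125, 0.2009]
ee_rot: [[-0.021, -1.0, -0.001], [-1.0, 0.021, -0.001], [0.001, 0.001, -1.0]]
ft_force: [0.1, 0.8, -4.8]
opening: 0.0566
[0.59962983 0.21297933 0.20238212] [ 0.4986866   0.98584994 -4.76944769] 0.056863641945574174
```

View pics/p_side.png

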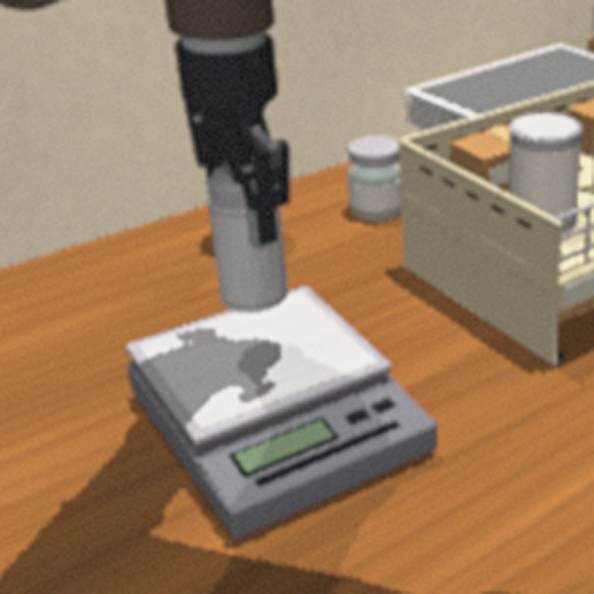

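View pics/p_scene.png

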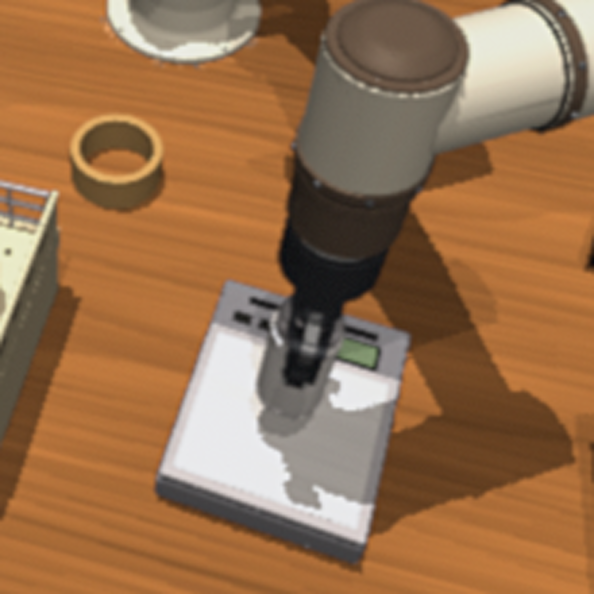

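The tin is upright over the plate, with its base at about z 0.12. I'll lower it to just above the plate, then feel for contact.

```bash
python3 -m inch '[{"slide":[0.2,0.5,-0.7],"dr":[0,0,0],"claw":0},{"slide":[0,0,-1.2],"dr":[0,0,0],"claw":0},{"slide":[0,0,-1.2],"dr":[0,0,0],"claw":0},{"slide":[0,0,-1],"dr":[0,0,0],"claw":0},{"slide":[0,0,-0.6],"dr":[0,0,0],"claw":0},{"slide":[0,0,-0.3],"dr":[0,0,0],"claw":0},{"slide":[0,0,0],"dr":[0,0,0],"claw":0},{"slide":[0,0,0],"dr":[0,0,0],"claw":0}]'
python3 -m inch '[{"slide":[0,0,-0.2],"dr":[0,0,0],"claw":0},{"slide":[0,0,-0.2],"dr":[0,0,0],"claw":0},{"slide":[0,0,0],"dr":[0,0,0],"claw":0},{"slide":[0,0,0],"dr":[0,0,0],"claw":0}]'
```

```text
clock: 10.35
tcp_pos: [0.6013, 0.218, 0.1517]
ee_rot: [[-0.02, -1.0, 0.001], [-1.0, 0.02, 0.0], [-0.0, -0.001, -1.0]]
ft_force: [-0.7, 0.6, -4.7]
opening: 0.0566
clock: 10.75
tcp_pos: [0.601, 0.2178, 0.1473]
ee_rot: [[-0.02, -1.0, 0.0], [-1.0, 0.02, -0.0], [0.0, -0.0, -1.0]]
ft_force: [0.0, -0.2, -4.1]
opening: 0.056
```

```bash
python3 -m inch '[{"slide":[0,0,-0.2],"dr":[0,0,0],"claw":0},{"slide":[0,0,-0.1],"dr":[0,0,0],"claw":0},{"slide":[0,0,0],"dr":[0,0,0],"claw":0},{"slide":[0,0,0],"dr":[0,0,0],"claw":0}]'
python3 -m inch '[{"slide":[0,0,-0.1],"dr":[0,0,0],"claw":0},{"slide":[0,0,0],"dr":[0,0,0],"claw":0},{"slide":[0,0,0],"dr":[0,0,0],"claw":0}]'
python3 -m inch '[{"slide":[0,0,-0.1],"dr":[0,0,0],"claw":0},{"slide":[0,0,0],"dr":[0,0,0],"claw":0},{"slide":[0,0,0],"dr":[0,0,0],"claw":0}]'
```

```text
clock: 11.15
tcp_pos: [0.601, 0.2178, 0.1442]
ee_rot: [[-0.02, -1.0, -0.0], [-1.0, 0.02, -0.0], [0.0, 0.0, -1.0]]
ft_force: [-0.1, 0.2, -4.9]
opening: 0.0564
clock: 11.45
tcp_pos: [0.601, 0.2178, 0.1433]
ee_rot: [[-0.02, -1.0, -0.0], [-1.0, 0.02, -0.0], [0.0, 0.0, -1.0]]
ft_force: [-0.4, 0.2, -4.6]
opening: 0.0565
clock: 11.75
tcp_pos: [0.6009, 0.2178, 0.1422]
ee_rot: [[-0.02, -1.0, -0.0], [-1.0, 0.02, -0.0], [0.0, 0.0, -1.0]]
ft_force: [1.4, -0.3, -3.7]
opening: 0.0565
```

```bash
python3 -m inch '[{"slide":[0,0,-0.1],"dr":[0,0,0],"claw":0},{"slide":[0,0,0],"dr":[0,0,0],"claw":0},{"slide":[0,0,0],"dr":[0,0,0],"claw":0}]'
python3 -m inch '[{"slide":[0,0,-0.05],"dr":[0,0,0],"claw":0},{"slide":[0,0,0],"dr":[0,0,0],"claw":0},{"slide":[0,0,0],"dr":[0,0,0],"claw":0}]'
```

```text
clock: 12.05
tcp_pos: [0.6011, 0.2179, 0.1416]
ee_rot: [[-0.02, -1.0, 0.0], [-1.0, 0.02, 0.0], [-0.0, -0.0, -1.0]]
ft_force: [0.4, -0.0, -3.2]
opening: 0.0566
clock: 12.35
tcp_pos: [0.6011, 0.2179, 0.1411]
ee_rot: [[-0.02, -1.0, 0.0], [-1.0, 0.02, 0.0], [-0.0, -0.0, -1.0]]
ft_force: [-0.2, 0.0, -1.8]
opening: 0.0566
```

The plate is taking the weight. One more 0.5 mm, then I'll open gradually.

```bash
python3 -m inch '[{"slide":[0,0,-0.05],"dr":[0,0,0],"claw":0},{"slide":[0,0,0],"dr":[0,0,0],"claw":0},{"slide":[0,0,0],"dr":[0,0,0],"claw":0}]' 20
python3 -m inch '[{"slide":[0,0,0],"dr":[0,0,0],"claw":0.7},{"slide":[0,0,0],"dr":[0,0,0],"claw":0.75},{"slide":[0,0,0],"dr":[0,0,0],"claw":0.85},{"slide":[0,0,0],"dr":[0,0,0],"claw":1},{"slide":[0,0,0],"dr":[0,0,0],"claw":1},{"slide":[0,0,0],"dr":[0,0,0],"claw":1}]'
python3 - <<'E'
from rig import env,viewer
import cv2,numpy as np
for n in ['wrist','side']:
    im=viewer.snapshot(n)
    c=im if n=='wrist' else im[120:340,80:300]
    cv2.imwrite(f'pics/r_{n}.png',c[:,:,::-1] if n=='wrist' else cv2.resize(c[:,:,::-1],None,fx=2.7,fy=2.7,interpolation=cv2.INTER_CUBIC))
s=env.read_state();print(s['tcp_pos'],s['ft_force'],s['opening'])
E
```

```text
clock: 12.65
tcp_pos: [0.6011, 0.2179, 0.1406]
ee_rot: [[-0.02, -1.0, 0.0], [-1.0, 0.02, 0.0], [-0.0, -0.0, -1.0]]
ft_force: [-0.3, -0.0, -1.0]
opening: 0.0563
clock: 13.25
tcp_pos: [0.601, 0.2178, 0.1403]
ee_rot: [[-0.021, -1.0, 0.0], [-1.0, 0.021, 0.0], [-0.0, -0.0, -1.0]]
ft_force: [0.4, 0.4, 0.2]
opening: 0.0854
[0.60097925 0.21781823 0.14031226] [-0.32569825  0.37893058  0.61439489] 0.08532474217578516
```

View pics/r_side.png

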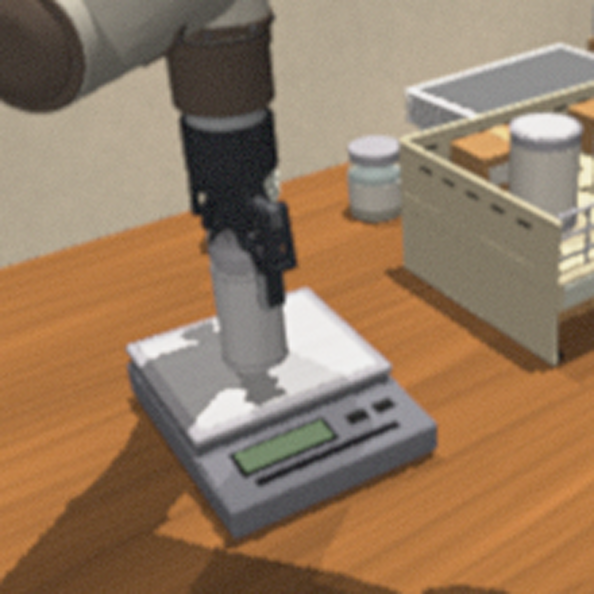

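View pics/r_wrist.png

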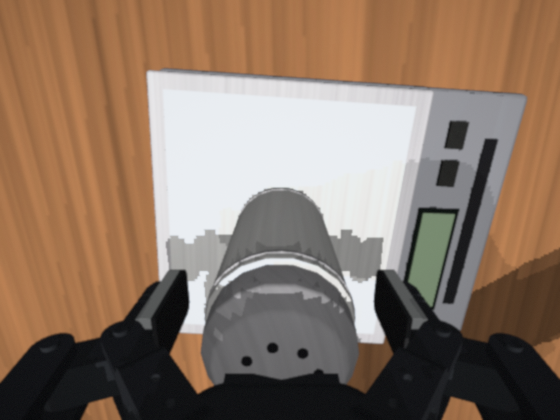

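The tin stands on the plate and the jaws are clear on both sides. I'll retreat straight up.

```bash
python3 -m inch '[{"slide":[0,0,0.5],"dr":[0,0,0],"claw":1},{"slide":[0,0,1],"dr":[0,0,0],"claw":1},{"slide":[0,0,2],"dr":[0,0,0],"claw":1},{"slide":[0,0,3],"dr":[0,0,0],"claw":1},{"slide":[0,0,3],"dr":[0,0,0],"claw":1},{"slide":[0,0,3],"dr":[0,0,0],"claw":1},{"slide":[0,0,3],"dr":[0,0,0],"claw":1},{"slide":[0,0,2],"dr":[0,0,0],"claw":1}]'
python3 -m inch '[{"slide":[0,0,1],"dr":[0,0,0],"claw":1},{"slide":[0,0,0],"dr":[0,0,0],"claw":1},{"slide":[0,0,0],"dr":[0,0,0],"claw":1},{"slide":[0,0,0],"dr":[0,0,0],"claw":1}]'
python3 - <<'E'
from rig import env,viewer
import cv2,numpy as np
s=env.read_state();np.savez('w3.npz',p=s['tcp_pos'],R=s['ee_rot'])
for n in ['wrist','side','scene']:
    im=viewer.snapshot(n);cv2.imwrite(f'pics/f_{n}.png',im[:,:,::-1])
E
```

```text
clock: 14.15
tcp_pos: [0.6015, 0.2179, 0.3194]
ee_rot: [[-0.02, -1.0, 0.005], [-1.0, 0.02, 0.002], [-0.002, -0.005, -1.0]]
ft_force: [0.3, -0.2, 0.0]
opening: 0.0856
clock: 14.55
tcp_pos: [0.6004, 0.2176, 0.3236]
ee_rot: [[-0.021, -1.0, -0.003], [-1.0, 0.021, -0.001], [0.001, 0.003, -1.0]]
ft_force: [0.7, -0.6, 0.4]
opening: 0.0856
```

View pics/f_wrist.png

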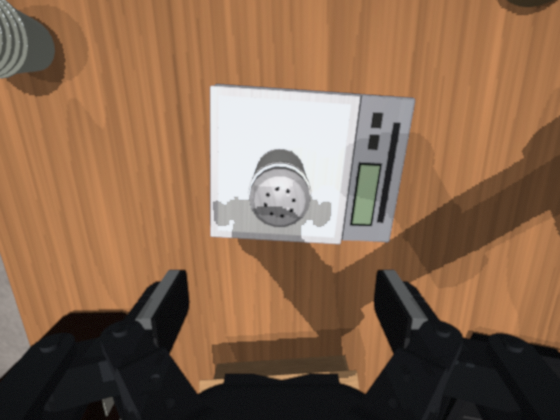

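View pics/f_side.png

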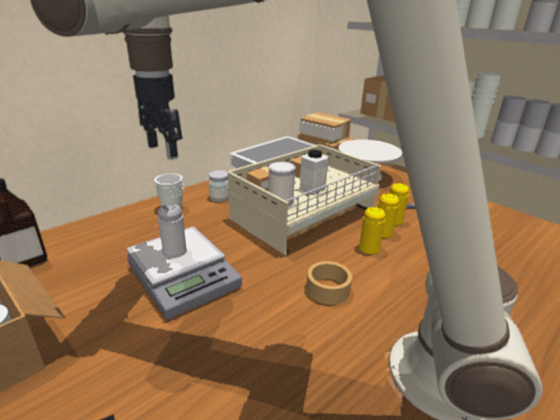

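View pics/f_scene.png

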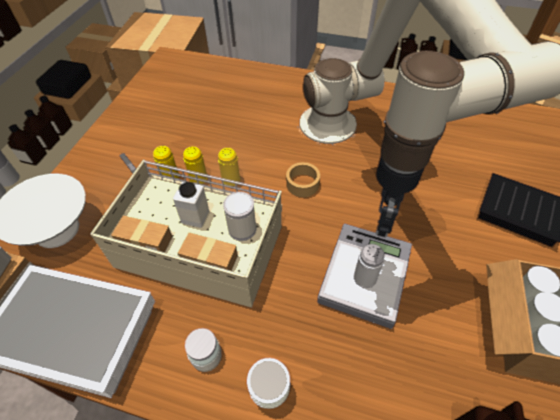

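The tin stands upright on the plate (wrist lid at 280,202), and the shelf goods are at the same pixels as before. Last check: its position relative to the plate from the wrist view.

```bash
python3 - <<'E'
from h import *
d=np.load('w3.npz');T=np.eye(4);T[:3,:3]=d['R'];T[:3,3]=d['p']
P=np.array([onz('wrist',p,.059,T) for p in [(211,86),(361,95),(342,243),(211,237)]])
u=P[1]-P[0];u/=np.linalg.norm(u);c=P.mean(0);t=onz('wrist',(279,202),.183,T)
print(c,t,'offset along plate',(t-c)@u,(t-c)@np.r_[-u[1],u[0],0])
E
python3 - <<'E'
from rig import workorder
print(workorder.finish_job())
E
```

```text
[0.6002 0.2172 0.059 ] [0.6023 0.2183 0.183 ] offset along plate -0.0020291398124010532 -0.0012490220390186896
the job is handed in; nothing more can be done
None
```

The shaker tin is off the shelf and standing upright on the scale's plate, released, and I have handed the job in; no verdict was reported.

**What I did:** I gripped the tin fore and aft at 60 N and lifted it straight up about 10 cm. I then drew it straight out about 16 cm with its base roughly 4 cm above the rail. From there I carried it round to the scale, lowered it by force until the plate took most of its weight, opened the gripper and backed off upward. The whole job took about 14.7 s of the 51 s.

**Last checks:**
- **Position:** the wrist camera put the tin about 2 mm and 1 mm from the plate's centre along its two sides, against the 45 mm allowed.
- **Load:** the wrist force rose from about −4.7 N to about 0 as the tin was let go, so its weight is on the plate. I could not read the plate's travel directly.
- **Neighbours:** the can and the square tin look unmoved in the pictures; I compared them by eye and did not measure them again.
- **Rail:** I saw no sign of contact with it.

**Disagreements:** heights measured with the side camera came out 3 to 6 mm lower than the stated sizes for the dome, shelf edges and plate. For the dome top, the wrist and scene cameras together gave 0.222 m, close to the stated 0.225 m. The plate gave way at the expected height, within about 1 mm.

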